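Put the carving knife away and snap its case shut

ROBOT

A 7-joint arm with a two-finger parallel gripper is mounted at the origin on the work surface. World frame = base frame: x ahead of the robot, y to its left, z up, the work surface at z = 0. Lengths are in m, angles in rad, forces in N, time in s.
With the tool pointing down it reaches from about 0.425 to 0.875 m from the base axis. Payload 4.7 kg.
Tool frame: the origin (TCP) lies on the centre line of the jaws, within the pads' length; the fingertips stand 19 mm ahead of it and the grasp point (between the pads) is the TCP; x points along the fingers, z is the direction in which the jaws open and shut, and the axes are right-handed (so a half turn about x gives the same grasp; the last joint's range is limited). The gripper opens to 87 mm and grips with 3 to 60 N. Pads are 19 mm wide; open, the fingers measure 117 mm over their backs; the gripper's body (75 mm by 190 mm) begins 51 mm behind the grasp point.
Start: joints at [1.13, 0.321, -0.07, 1.45, 0.023, 1.371, -0.057], TCP at [0.286, -0.584, 0.242] pointing down, gripper open.
Joint ranges: [-2.86, 2.86], [-0.3, 2.09], [-1.38, 1.24], [0.06, 2.45], [-1.56, 4.7], [0.09, 2.05], [-2.69, 2.69]. Speed limits (rad/s): [2.57, 2.57, 3.14, 3.14, 3.14, 3.14, 3.14].

INTERFACE

Orientations are given as a rotation vector (axis times angle).
In Python, from bench import get_state, get_image, camera_info, close_job gives the robot as it stands.
- The arm moves only by the tool jog_arm, never from a script. Its argument "targets" is a list of rows, each a list of 7 numbers: the turn, a rotation vector about the tool's x, y, z in degrees, then the shift along the tool's x, y, z in cm, then the finger opening in cm, from 0 to 8.7. In form: [[wx, wy, wz, tx, ty, tz, jaw], ...]. A call has 1 to 10 rows; each row shifts and turns the commanded pose from where the row before left it, along the tool's axes as they then stand; what a row does not reach is not made up. A row lasts 1/8 s, in which the tool goes at most 62.5 mm and 10.7 degrees, less where a joint would pass 70% of its speed; a pose out of reach is approached as far as the arm can. A call is refused whole if a number of a shift passes 6.25 or a number of a turn 10.7, either way. A call with a gripper value outside its range is refused whole. The fingers move at their own pace and stop on an object; "squeeze" is the grip in N (left out, the last holds). Time passes only in rows, so rows that do not move let the fingers close. It gives the time, the measured TCP pose, the force and the opening at its end, in the units of the state.
- get_state(): the state, without advancing time (a new reading comes with each control period).
- get_image(name): name is "side" or "top"; returns (picture, depth): 420x560x3 uint8, red, green, blue; 420x560 float32, m along the optical axis (not along the pixel's ray), 0 where there is no reading.
- camera_info(name): a dict with "intrinsics" (3x3 intrinsics, pixels), "world_from_camera" (4x4, takes a point from camera to world coordinates). Camera axes: x right, y up, looking along -z (the intrinsics and any distortion apply to the point x, -y, -z); pixel columns grow to the right and rows downward; lengths in m; the calibration is good to about 2 mm. A picture is of the moment at which its call begins. camera_info takes no time and is no camera call.
- close_job(): hands the job in, once; it reports no verdict.
The state is a dict: "time": time; "joint_positions": joint angles; "qd": joint speeds; "joint_torque": joint torques, N m; "position": TCP position; "tool_rot": TCP orientation; "ft_force": force on the tool from outside, world axes, zero at the start; "torque": the same for the moment, N m; "grip_width": opening from 0.0 (shut) to 1.0 (fully open).
Only numpy, scipy, OpenCV 4.12 (cv2) and the standard library are available. Lean on these libraries where they do the work, as an engineer would, in place of code of your own. Each camera call takes 0.05 s, during which the arm holds its last target.

TASK

Put the carving knife away: lay it down in the notched ribs of the open case, blade towards the end with more room beyond the ribs, swing the sprung lid over and press the middle of its free edge down past the spring catch until it clicks and stays shut by itself. Press only as hard as the catch needs, for the thin lid cracks if it is forced, and leave the other things on the bench where they are.

Things in the scene. Friction and masses are not known exactly. Their poses are not given: they have to be found in the camera images.
- case: Grey plastic knife case, fixed on the bench: 220 (x) x 124 (y) x 40 mm high without lid, walls and floor 4 mm. Origin: centre of its underside; z up. The lid's hinge runs along its +y side; the catch is outside the middle of its -y wall. A few flat spares, up to 12 mm above the underside, lie fixed inside. More than 20 N of the robot on the case, lid or catch cracks it.
- rack (a point): Where the knife's origin belongs: a point of the case at x -20, y 0, z +14 mm (axes as the case's), level with the notch floors. Two wooden cross ribs, 6 mm thick, 45 mm to -x and 35 mm to +x of it, each have a notch 18 mm wide, straight for 9 mm up, then flaring to the rib's top, 18 mm up. The knife lies along x, blade to +x, to 15 mm; the other way round it does not fit.
- catch_wall (a point): Point of the case on the outside of its -y wall, at the rim (x 0, y -62, z +40 mm; axes as the case's), behind the steel catch: a sprung hook with a bevelled nose, standing out 15 mm from here (19 mm as it gives way). Its bracket is set by slotted screws: the height at which it clicks differs by up to 9 mm from start to start and is not reported.
- lid (a joint): Lid angle, rad: 0 when level (the catch's ledge stops it before that); grows as it opens to its stop at 1.85, leaning back past upright. A hinge spring swings it open (0.5 to 2 N at the free edge) unless the catch holds it. Latched it reads 0.03 to 0.10, as the catch's height has it. The lid is a thin shell 220 x 124 mm, 18 mm deep.
- lid_hinge (a point): Centre of the lid's hinge line, 66 mm to +y of the case's origin and 40 mm above its underside. Axes turn with the lid: x along the hinge, -y towards the free edge, z out of the outer face (up when shut).
- lid_edge (a point): Where to press: on the outer face in the middle of the free edge, 118 mm from the hinge line, 16 mm out from it (axes as for the hinge). The lid ends 128 mm from the hinge; a 3 mm striker bar stands out to 137 mm. Pressed here the force rises to 6 to 13 N over some 5 mm and falls at once below 4 N as the hook snaps over the bar; 1 to 3 mm lower the bar sits hard on a ledge.
- knife: Loose carving knife, about 60 g: wooden handle 120 mm long, 14 mm wide and high, then a 10 mm ferrule and a 40 mm blade. Origin: underside of the handle near the balance point; x along the knife to the blade (handle from -65 to +55, blade end at +105 mm), z up. It starts lying flat on the carving board.
- board: Carving board, fixed: dark wood block 210 x 150 x 26 mm with a black waxed top and a flat scrap of hide. Origin: centre of its underside.
- whetstone: Loose whetstone 150 x 50 x 25 mm, to be left alone. Origin: centre of its underside.
- mallet: Loose wooden mallet, handle 22 mm thick, head 100 x 45 x 45 mm, about 235 mm long in all, to be left alone. Origin: on its underside plane, between handle and head; x towards the head.
- bowl: Loose white bowl, 90 mm wide and 50 mm high, to be left alone. Origin: centre of its underside.
Not all that is in view belongs to the job. Several things have the shape of the knife; the one meant has the colours described above.

How it is judged:
By the outcome, as a careful person would: the job done as asked, in the order asked, and still so for the second after the job is handed in, with the robot touching nothing.
It also fails if it takes over 54 s, if anything falls off the work surface, if the arm or the gripper's body presses on something with over 40 N, if the wrist force passes 120 N, or if a joint passes its speed limit or range.

## Working session

There is one attempt and no reset: what is moved stays moved. The work goes in short steps, Python scripts to look and compute and a tool call to move; the robot and the scene stay as the last step left them, time stands still between calls to the robot, and variables do not carry over. Pictures are saved under pics/ and viewed, and the job is handed in when it is done.

Besides the shell and the picture viewer there is one more tool, called after ">>>" as name(argument=value, ...), one argument or row to a line, values as JSON. jog_arm: Moves the arm, as the interface text tells. Its arguments: {"type":"object","properties":{"targets":{"type":"array"},"squeeze":{"type":"number"}},"required":["targets"]}

```bash
mkdir -p pics
cat > h.py <<'E'
import numpy as np,cv2
from bench import *
def grab(tag):
    for n in("side","top"):
        im,d=get_image(n); cv2.imwrite(f"pics/{tag}_{n}.png",im[:,:,::-1]); np.savez(f"{tag}_{n}.npz",im=im,d=d)
def pts(tag,n):
    d=np.load(f"{tag}_{n}.npz")["d"]; ci=camera_info(n);K=np.array(ci["intrinsics"]);T=np.array(ci["world_from_camera"])
    v,u=np.mgrid[0:420,0:560]
    dist=ci.get("distortion")
    if dist is not None and np.any(np.array(dist)):
        p=cv2.undistortPoints(np.stack([u,v],-1).reshape(-1,1,2).astype(float),K,np.array(dist,float)).reshape(420,560,2)
        x,y=p[...,0],p[...,1]
    else: x=(u-K[0,2])/K[0,0]; y=(v-K[1,2])/K[1,1]
    P=np.stack([x*d,-y*d,-d],-1)
    W=P@T[:3,:3].T+T[:3,3]; W[d==0]=np.nan
    return W
E
python3 - <<'E'
from h import *
print(get_state()); grab("a")
for n in("side","top"): print(camera_info(n))
E
```

```text
{'time': 0.0, 'joint_positions': array([ 1.1301083 ,  0.32183885, -0.07006901,  1.45172811,  0.0226162 ,
        1.37078159, -0.05690511]), 'qd': array([-2.02933409e-04,  1.41810028e-03, -2.12183874e-05,  8.02048142e-04,
        5.32797507e-04, -7.53848537e-04, -7.02033964e-05]), 'joint_torque': array([ 4.76401544e-05, -4.91294682e+01, -4.03829115e-01, -3.12526989e+01,
       -6.36654929e-02,  4.36449295e-02,  1.87389969e-04]), 'position': array([ 0.28523353, -0.58347608,  0.24042441]), 'tool_rot': array([ 0.8689986 ,  1.39245127, -0.86746045]), 'ft_force': array([ 0.27352088, -0.60542861,  0.01012557]), 'torque': array([-0.00665188,  0.02388775, -0.01691746]), 'grip_width': 1.0000207517818491}
{'intrinsics': array([[444.67979255,   0.        , 271.319562  ],
       [  0.        , 444.67979255, 208.19106089],
       [  0.        ,   0.        ,   1.        ]]), 'world_from_camera': array([[-0.87084059,  0.26957304, -0.41105601,  0.02729981],
       [-0.49144986, -0.45931429,  0.73993745,  0.87126139],
       [ 0.01066329,  0.84638098,  0.53247116,  0.71453549],
       [ 0.        ,  0.        ,  0.        ,  1.        ]])}
{'intrinsics': array([[418.1630605 ,   0.        , 280.31434461],
       [  0.        , 418.1630605 , 206.06678835],
       [  0.        ,   0.        ,   1.        ]]), 'world_from_camera': array([[-2.34440733e-02,  9.83388894e-01, -1.79990720e-01,
         3.27484167e-01],
       [-9.99717434e-01, -2.37681528e-02,  3.56192330e-04,
        -2.70091740e-02],
       [-3.92777134e-03,  1.79948211e-01,  9.83668244e-01,
         9.63066754e-01],
       [ 0.00000000e+00,  0.00000000e+00,  0.00000000e+00,
         1.00000000e+00]])}
```

View pics/a_side.png

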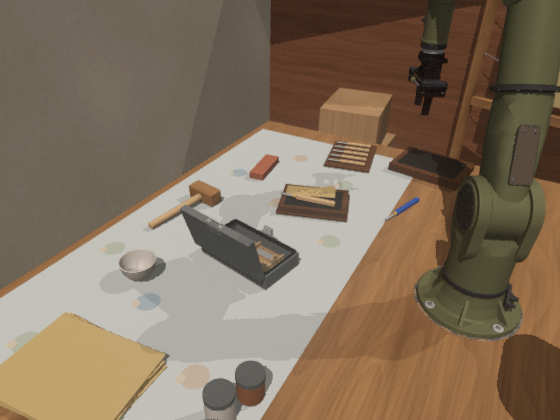

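View pics/a_top.png

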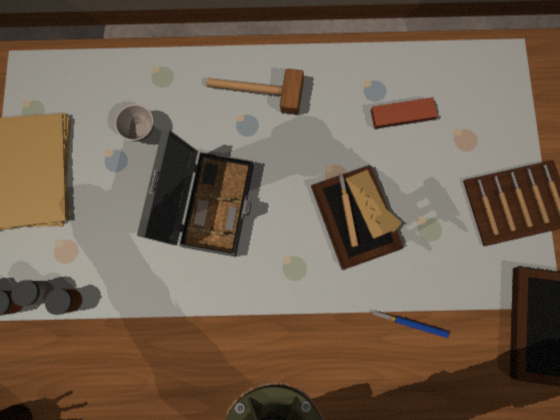

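Run:
```python
from h import *
im=cv2.imread("pics/a_top.png")
a=cv2.resize(im[155:275,300:410],None,fx=5,fy=5,interpolation=cv2.INTER_CUBIC);cv2.imwrite("pics/c1.png",a)
a=cv2.resize(im[125:265,130:260],None,fx=4.2,fy=4.2,interpolation=cv2.INTER_CUBIC);cv2.imwrite("pics/c2.png",a)
im=cv2.imread("pics/a_side.png")
a=cv2.resize(im[175:285,175:355],None,fx=4.4,fy=4.4,interpolation=cv2.INTER_CUBIC);cv2.imwrite("pics/c3.png",a)
```

```text
(no output)
```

View pics/c1.png

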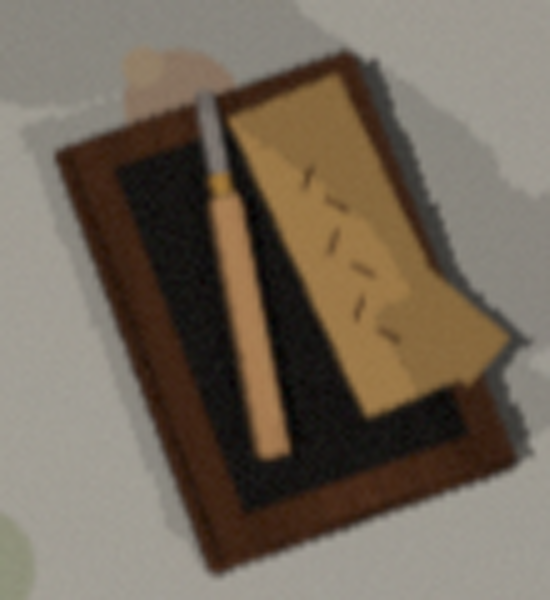

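View pics/c2.png

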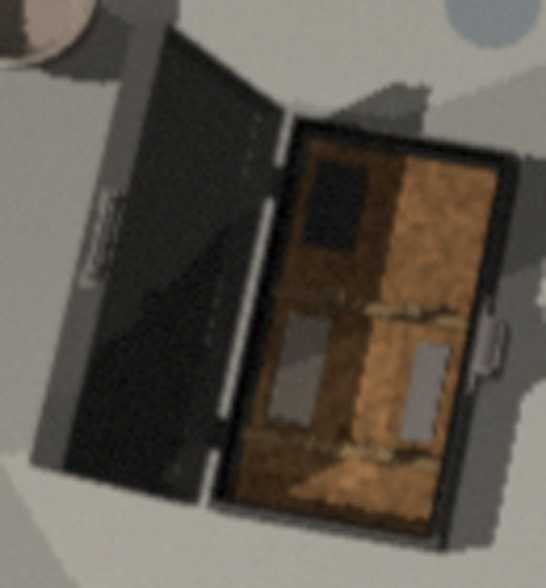

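View pics/c3.png

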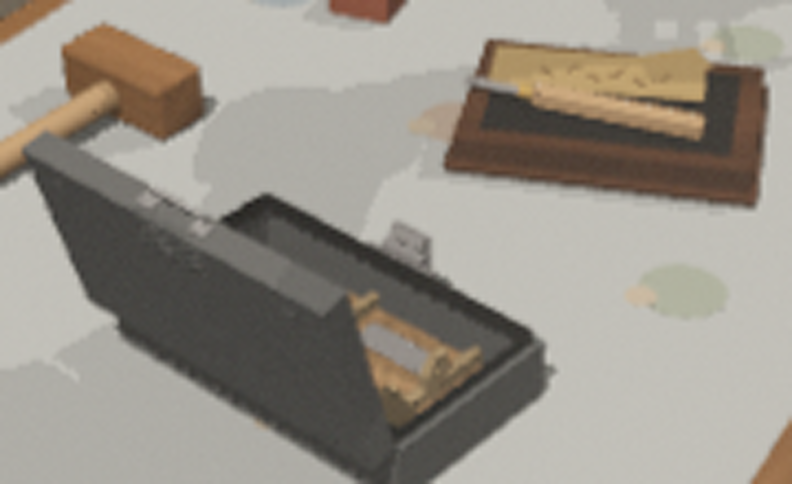

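Candidates: knife on the board (348,210), the tools in the rack (485–555,200), and the blue one (410,323). I choose the board one. The crop shows a wooden handle, brass ferrule and grey blade pointing up in the image (+x). The case's catch is on the right (-y) at crop (490,345), and there is more room beyond the ribs at the image top (+x).

Run:
```python
from h import *
W=pts("a","top")
def at(u,v): 
    return np.round(W[int(v)-1:int(v)+2,int(u)-1:int(u)+2].reshape(-1,3).mean(0)*1000,1)
def ray(u,v,z):
    ci=camera_info("top");K=ci["intrinsics"];T=ci["world_from_camera"]
    r=T[:3,:3]@np.array([(u-K[0,2])/K[0,0],-(v-K[1,2])/K[1,1],-1]);c=T[:3,3]
    return np.round((c+r*(z-c[2])/r[2])*1000,1)
print("bench",at(300,270),at(100,200),at(470,270))
# case
m=np.zeros((420,560),bool);m[140:265,175:262]=1
z=W[...,2]
rim=m&(z>.034)&(z<.046)
print("rim n",rim.sum())
P=W[rim][:,:2]
r=cv2.minAreaRect((P*1000).astype(np.float32));print("rect",r,cv2.boxPoints(r))
vis=cv2.imread("pics/a_top.png");vis[rim]=(0,0,255)
cv2.imwrite("pics/v1.png",cv2.resize(vis[120:270,130:270],None,fx=4,fy=4,interpolation=cv2.INTER_NEAREST))
# crop corners c2 -> pixels
for c in [(295,118),(518,155),(445,548),(212,500)]:
    u,v=130+c[0]/4.2-.5,125+c[1]/4.2-.5; print("corner",ray(u,v,.04),at(u,v))
# knife: c1 crop pts (top z .040 handle, blade ~?)
for n,c,zz in [("tip",(206,95),.035),("ferr",(219,178),.036),("hstart",(226,200),.040),("hend",(273,456),.040)]:
    u,v=300+c[0]/5-.5,155+c[1]/5-.5; print(n,(u,v),ray(u,v,zz),at(u,v))
for u,v in [(365,195),(375,215),(355,240),(335,200),(395,240)]: print("board/hide",u,v,at(u,v))
for c in [(105,240),(165,25),(35,465),(285,105),(205,500),(150,250),(220,270)]:
    u,v=130+c[0]/4.2,125+c[1]/4.2;print("lid",c,at(u,v))
for c in [(490,345),(490,325),(490,370),(400,310),(345,300),(440,318),(350,450),(420,462),(430,390),(300,370),(335,200)]:
    u,v=130+c[0]/4.2,125+c[1]/4.2;print("in",c,at(u,v))
import scipy.spatial.transform as t
print(t.Rotation.from_rotvec(get_state()["tool_rot"]).as_matrix().round(3))
```

```text
bench [354.6 -68.7   0.7] [nan nan nan] [ 345.5 -454.8    0.6]
rim n 1293
rect ((508.5281677246094, 119.55339050292969), (159.518798828125, 220.4047393798828), 78.57963562011719) [[384.71487   63.193848]
 [600.7558    19.552452]
 [632.34143  175.91293 ]
 [416.30054  219.55432 ]]
corner [625.8 155.   40. ] [637.6 163.    8.3]
corner [601.8  33.1  40. ] [609.8  36.6  16.8]
corner [389.5  73.8  40. ] [392.8  76.5  24.2]
corner [417.6 196.3  40. ] [421.4 205.   13.5]
tip (340.7, 173.5) [ 569.7 -167.2   35. ] [ 576.1 -168.6   15.2]
ferr (343.3, 190.1) [ 530.5 -171.    36. ] [ 530.7 -170.4   35.9]
hstart (344.7, 194.5) [ 519.4 -173.1   40. ] [ 521.  -171.9   37.9]
hend (354.1, 245.7) [ 403.7 -187.9   40. ] [ 405.3 -187.9   39.2]
board/hide 365 195 [ 519.8 -221.4   27. ]
board/hide 375 215 [ 472.9 -241.1   27.7]
board/hide 355 240 [ 416.3 -190.6   39.4]
board/hide 335 200 [ 509.9 -152.4   26.4]
board/hide 395 240 [ 415.4 -282.7   25.7]
lid (105, 240) [528.2 218.4 162.1]
lid (165, 25) [663.2 213.3  90. ]
lid (35, 465) [426.5 255.2 141.3]
lid (285, 105) [639.9 166.   16.9]
lid (205, 500) [419.1 206.8  15.1]
lid (150, 250) [536.3 213.1 110.5]
lid (220, 270) [nan nan nan]
in (490, 345) [493.2  48.4  55.8]
in (490, 325) [504.8  48.4  54.1]
in (490, 370) [481.1  49.1  48. ]
in (400, 310) [521.1  98.9  24.4]
in (345, 300) [526.  128.3  26.8]
in (440, 318) [518.8  79.9  10.3]
in (350, 450) [445.1 128.2  10.8]
in (420, 462) [437.2  89.3  10.9]
in (430, 390) [479.3  84.9   7.9]
in (300, 370) [490.  156.3  10. ]
in (335, 200) [587.1 138.4  11.1]
[[-0.001  0.898  0.439]
 [ 0.002  0.439 -0.898]
 [-1.    -0.    -0.002]]
```

View pics/v1.png

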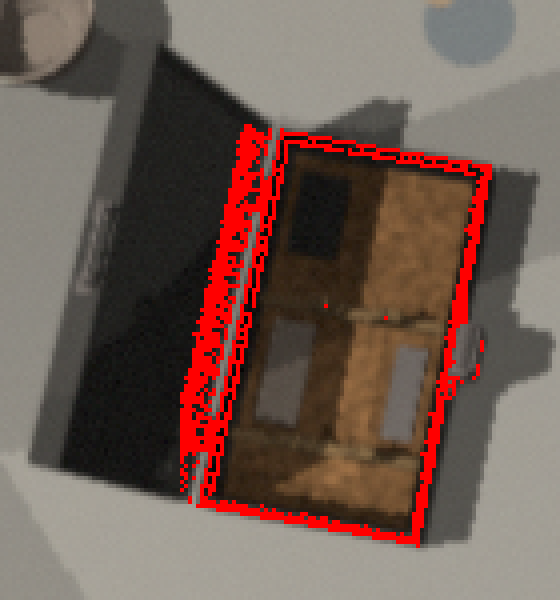

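```bash
cat > fit.py <<'E'
from h import *
from scipy.optimize import least_squares
def fitcase(tag,n,guess):
    W=pts(tag,n); P=W[(W[...,2]>.035)&(W[...,2]<.045)]
    def loc(p,Q):
        c,s=np.cos(p[2]),np.sin(p[2]); d=Q[:,:2]*1000-p[:2]
        return np.c_[d[:,0]*c+d[:,1]*s,-d[:,0]*s+d[:,1]*c]
    p=np.array(guess,float)
    for tol in(10,7,5):
        L=loc(p,P); ok=(abs(L[:,0])<110+tol)&(abs(L[:,1])<62+min(tol,3))&((abs(L[:,0])>108-tol-2)|(abs(L[:,1])>60-tol-2))
        ok&=~((abs(L[:,0])<20)&(L[:,1]<-55))
        Q=P[ok]
        def res(p):
            L=abs(loc(p,Q)); a=L[:,0]-108;b=L[:,1]-60
            return np.where(abs(a)<abs(b),a,b)
        r=least_squares(res,p,loss="soft_l1",f_scale=1);p=r.x
    print(n,"case",p[:2].round(1),np.degrees(p[2]).round(2),len(Q),"rms",np.sqrt(np.mean(res(p)**2)).round(2), "z",np.median(Q[:,2])*1000)
    return p
def handle(tag,n,box,zlo,zhi):
    W=pts(tag,n);im=np.load(f"{tag}_{n}.npz")["im"].astype(int)
    m=np.zeros((420,560),bool);m[box[1]:box[3],box[0]:box[2]]=1
    m&=(W[...,2]>zlo)&(W[...,2]<zhi)
    return W[m]*1000,m
E
python3 - <<'E'
from fit import *
for n in("top","side"):
    fitcase("a",n,(509,115,np.radians(-11)))
for n,b in(("top",(330,170,365,252)),("side",(280,182,345,212))):
    P,m=handle("a",n,b,.034,.046)
    xy=P[:,:2];c=xy.mean(0);
    vx,vy,x0,y0=cv2.fitLine(xy.astype(np.float32),cv2.DIST_HUBER,0,.01,.01).ravel()
    if vx<0:vx,vy=-vx,-vy
    t=(xy-[x0,y0])@[vx,vy];s=(xy-[x0,y0])@[-vy,vx]
    print(n,len(P),"ang",np.degrees(np.arctan2(vy,vx)),"ends",[x0,y0]+np.outer(np.percentile(t,[0.5,99.5]),[vx,vy]),"len",np.ptp(t),"w",np.percentile(s,[2,98]),"z",np.percentile(P[:,2],[10,50,90]))
E
```

```text
top case [507.5 116.6] -11.41 656 rms 2.57 z 39.669729891953054
side case [509.8 120.9] -11.57 325 rms 2.17 z 40.384058630373644
top 388 ang 7.666956 ends [[ 403.30046437 -188.99685575]
 [ 566.65395343 -167.00652203]] len 167.84740846080757 w [-7.13193505  6.41530516] z [35.57622608 38.63381265 41.17790702]
side 161 ang 7.343423 ends [[ 404.07390214 -185.00700188]
 [ 567.06042616 -164.00238396]] len 168.5629611596259 w [-10.10754553   6.92637253] z [35.36086383 38.55890444 40.74565565]
```

>>> jog_arm(
  targets=[
    [9.2,0,0,0,0,0,5],
    [9.2,0,0,0,0,0,5],
    [0,0,0,0,2.67,-4.71,5],
    [0,0,0,0,2.67,-4.71,5],
    [0,0,0,0,2.67,-4.71,5],
    [0,0,0,0,2.67,-4.71,5],
    [0,0,0,0,2.67,-4.71,5],
    [0,0,0,0,2.67,-4.71,5],
    [0,0,0,0,2.67,-4.71,5],
    [0,0,0,0,2.67,-4.71,5],
  ],
)

```text
time: 1.35
position: [0.4472, -0.1803, 0.2413]
tool_rot: [1.11, 1.269, -1.11]
ft_force: [0.5, -0.5, -0.2]
grip_width: 0.578
```

>>> jog_arm(
  targets=[
    [0,0,0,5,0,0,5],
    [0,0,0,5,0,0,5],
    [0,0,0,2,0,0,5],
    [0,0,0,0,0,0,5],
  ],
)

```text
time: 1.85
position: [0.4454, -0.1814, 0.1197]
tool_rot: [1.11, 1.274, -1.112]
ft_force: [-0.5, -0.2, 1.1]
grip_width: 0.574
```

```bash
cat >> h.py <<'E'
from scipy.spatial.transform import Rotation as R
def to(p,yaw,tilt=0):
    """shift in tool axes (cm) and residual turn (deg) to TCP p (mm), tool y at world yaw(deg), tilt deg: body leans to -(z-normal left)"""
    s=get_state();M=R.from_rotvec(s["tool_rot"]).as_matrix();pos=np.array(s["position"])
    a=np.radians(yaw);y=np.array([np.cos(a),np.sin(a),0]);x=np.array([0,0,-1.]);z=np.cross(x,y)
    G=R.from_rotvec(np.radians(tilt)*y).as_matrix()@np.c_[x,y,z]
    print("t",round(s["time"],2),"pos",(pos*1000).round(1),"F",np.round(s["ft_force"],1),"grip",round(s["grip_width"]*87,1))
    print("turn",np.degrees(R.from_matrix(M.T@G).as_rotvec()).round(2),"shift cm (before turn)",(M.T@(np.array(p)/1000-pos)*100).round(2),"(after turn)",(G.T@(np.array(p)/1000-pos)*100).round(2))
E
python3 - <<'E'
from h import *
to((448,-182,47),7.5); grab("b")
im=cv2.imread("pics/b_top.png");cv2.imwrite("pics/b1.png",cv2.resize(im[140:280,290:430],None,fx=4,fy=4,interpolation=cv2.INTER_CUBIC))
im=cv2.imread("pics/b_side.png");cv2.imwrite("pics/b2.png",cv2.resize(im[110:240,240:400],None,fx=4,fy=4,interpolation=cv2.INTER_CUBIC))
E
```

```text
t 1.85 pos [ 445.4 -181.4  119.7] F [-0.5 -0.2  1.1] grip 50.0
turn [ 0.17 -0.14  0.21] shift cm (before turn) [7.27 0.28 0.11] (after turn) [7.27 0.25 0.1 ]
```

View pics/b1.png

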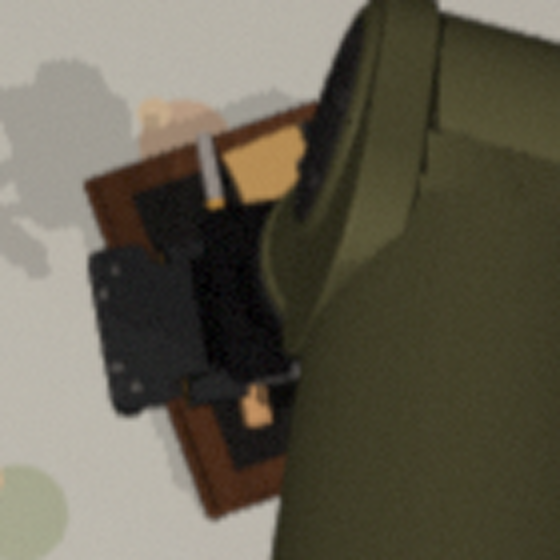

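View pics/b2.png

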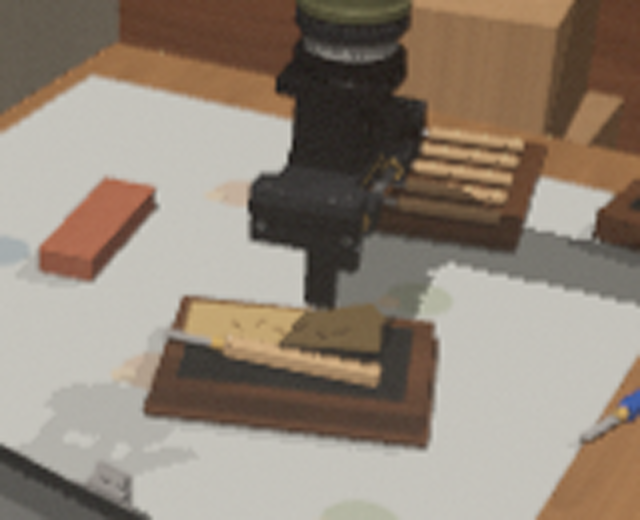

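The gripper straddles the handle, with the knife visible at both ends in line with it (crop (210,170) to (255,410)). The wide body runs along the jaw direction, as expected.

>>> jog_arm(
  targets=[
    [0,0,0,4,0.25,0.1,5],
    [0,0,0,3,0,0,5],
    [0,0,0,0.2,0,0,5],
    [0,0,0,0,0,0,5],
  ],
)

```text
time: 2.45
position: [0.4509, -0.1832, 0.0512]
tool_rot: [1.11, 1.267, -1.109]
ft_force: [-0.3, -0.0, -0.5]
grip_width: 0.573
```

>>> jog_arm(
  targets=[
    [0,0,0,0,0,0,0.5],
    [0,0,0,0,0,0,0.5],
    [0,0,0,0,0,0,0.5],
    [0,0,0,0,0,0,0.5],
    [0,0,0,0,0,0,0.5],
    [0,0,0,0,0,0,0.5],
  ],
  squeeze=15,
)

```text
time: 3.2
position: [0.4496, -0.1827, 0.0496]
tool_rot: [1.11, 1.269, -1.11]
ft_force: [-0.3, 0.7, 1.5]
grip_width: 0.157
```

>>> jog_arm(
  targets=[
    [0,0,0,-2,0,0,0.5],
    [0,0,0,-5,0,0,0.5],
    [0,0,0,-5,0,0,0.5],
    [9.3,0,0,0,0,0,0.5],
    [9.3,0,0,0,0,0,0.5],
    [0,7.5,0,0,0,0,0.5],
    [0,7.5,0,0,0,0,0.5],
    [0,0,0,0,0,0,0.5],
  ],
)

```text
time: 4.2
position: [0.4484, -0.1853, 0.1685]
tool_rot: [1.561, 1.282, -1.2]
ft_force: [0.6, -0.6, -0.8]
grip_width: 0.156
```

Run:
```python
from h import *
to((469.7,118.8,117),-11.2,15)
```

```text
t 4.2 pos [ 448.4 -185.3  168.5] F [ 0.6 -0.6 -0.8] grip 13.6
turn [-0.09  0.04  0.1 ] shift cm (before turn) [ 12.79  -3.84 -27.88] (after turn) [ 12.8   -3.82 -27.88]
```

>>> jog_arm(
  targets=[
    [0,0,0,1.8,-0.55,-4,0.5],
    [0,0,0,1.8,-0.55,-4,0.5],
    [0,0,0,1.8,-0.55,-4,0.5],
    [0,0,0,1.8,-0.55,-4,0.5],
    [0,0,0,1.8,-0.55,-4,0.5],
    [0,0,0,1.8,-0.55,-4,0.5],
    [0,0,0,1.9,-0.55,-3.9,0.5],
    [0,0,0,0,0,0,0.5],
    [0,0,0,0,0,0,0.5],
  ],
)

```text
time: 5.32
position: [0.4688, 0.1218, 0.119]
tool_rot: [1.554, 1.284, -1.194]
ft_force: [-0.8, -1.5, -0.4]
grip_width: 0.156
```

Run:
```python
from h import *
to((469.7,118.8,67),-11.2,15); grab("c")
im=cv2.imread("pics/c_top.png");cv2.imwrite("pics/cc1.png",cv2.resize(im[110:270,120:280],None,fx=3.7,fy=3.7,interpolation=cv2.INTER_CUBIC))
im=cv2.imread("pics/c_side.png");cv2.imwrite("pics/cc2.png",cv2.resize(im[130:290,160:360],None,fx=3.7,fy=3.7,interpolation=cv2.INTER_CUBIC))
```

```text
t 5.33 pos [468.8 121.8 119. ] F [-0.8 -1.5 -0.4] grip 13.6
turn [0.36 0.1  0.06] shift cm (before turn) [4.96 0.14 1.6 ] (after turn) [4.95 0.15 1.61]
```

View pics/cc1.png

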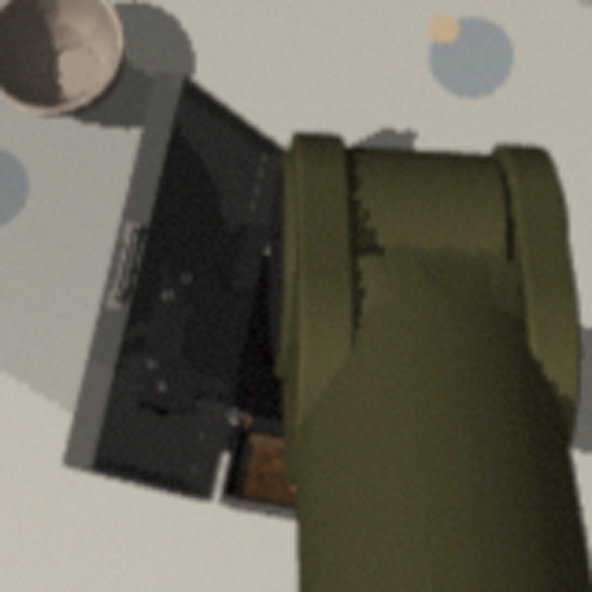

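View pics/cc2.png

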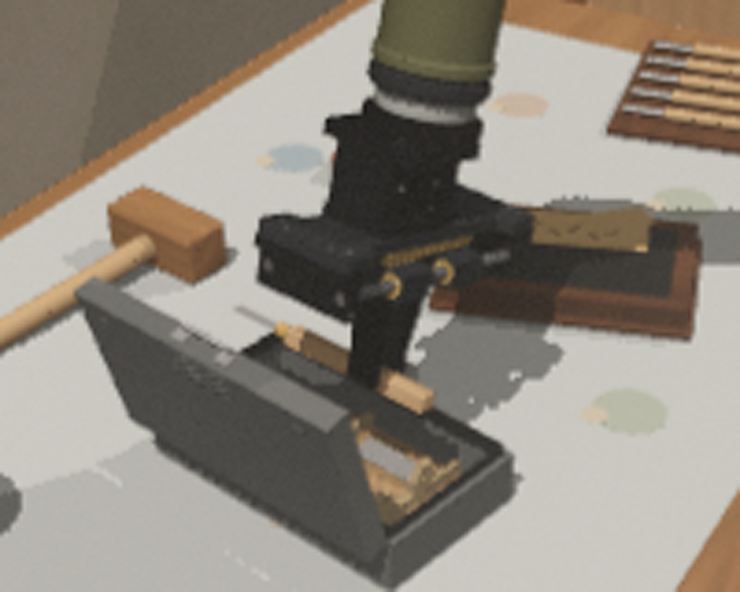

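Run:
```python
from h import *
im=cv2.imread("pics/a_top.png")
c=im[150:262,172:262]; c=np.clip(c.astype(float)*1.6,0,255).astype(np.uint8)
c=cv2.resize(c,None,fx=7,fy=7,interpolation=cv2.INTER_CUBIC)
cv2.imwrite("pics/d1.png",c[:400]);cv2.imwrite("pics/d2.png",c[384:])
# overlay model
```

```text
(no output)
```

View pics/d1.png

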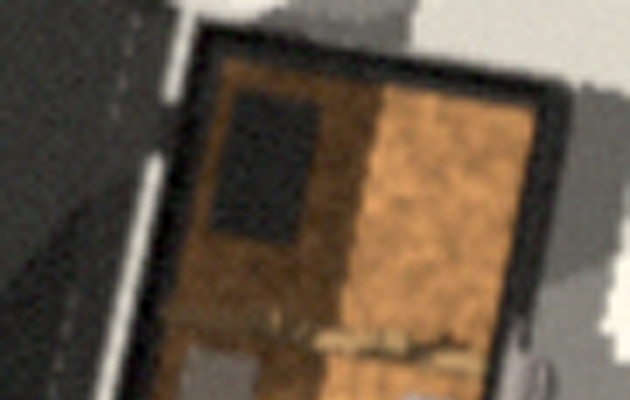

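View pics/d2.png

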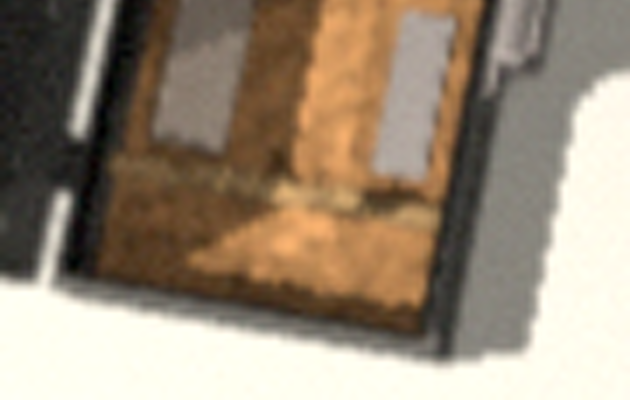

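```bash
cat > ov.py <<'E'
from h import *
def proj(P,n):
    ci=camera_info(n);K=ci["intrinsics"];T=ci["world_from_camera"]
    q=(np.array(P)/1000-T[:3,3])@T[:3,:3]
    return np.c_[K[0,0]*q[:,0]/-q[:,2]+K[0,2],K[1,1]*-q[:,1]/-q[:,2]+K[1,2]]
def c2w(P,c):
    a=np.radians(c[2]);P=np.array(P,float)
    return np.c_[c[0]+P[:,0]*np.cos(a)-P[:,1]*np.sin(a),c[1]+P[:,0]*np.sin(a)+P[:,1]*np.cos(a),P[:,2]]
def draw(tag,n,c,box,f,out,gain=1.6,extra=[]):
    im=cv2.imread(f"pics/{tag}_{n}.png");x0,y0,x1,y1=box
    g=cv2.resize(np.clip(im[y0:y1,x0:x1]*gain,0,255).astype(np.uint8),None,fx=f,fy=f,interpolation=cv2.INTER_CUBIC)
    L=[]
    for hx,hy in((110,62),(106,58)):
        L.append([(-hx,-hy,40),(hx,-hy,40),(hx,hy,40),(-hx,hy,40),(-hx,-hy,40)])
    for x in(-68,-62,12,18): L.append([(x,-58,32),(x,-13,32),(x,-9,23),(x,-9,14),(x,9,14),(x,9,23),(x,13,32),(x,58,32)])
    L+=extra
    for l in L:
        p=((proj(c2w(l,c),n)-[x0,y0]+.5)*f-.5)
        cv2.polylines(g,[np.round(p*8).astype(np.int32)],False,(0,255,0),1,cv2.LINE_AA,3)
    cv2.imwrite(out,g)
E
python3 - <<'E'
from ov import *
draw("a","top",(508.7,114.6,-11.1),(172,150,262,262),5.3,"pics/e1.png")
draw("a","side",(508.7,114.6,-11.1),(175,175,310,285),5.3,"pics/e2.png")
E
```

```text
(no output)
```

View pics/e1.png

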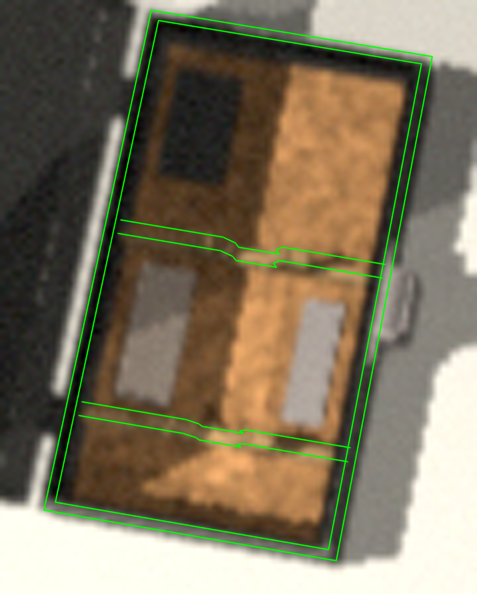

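View pics/e2.png

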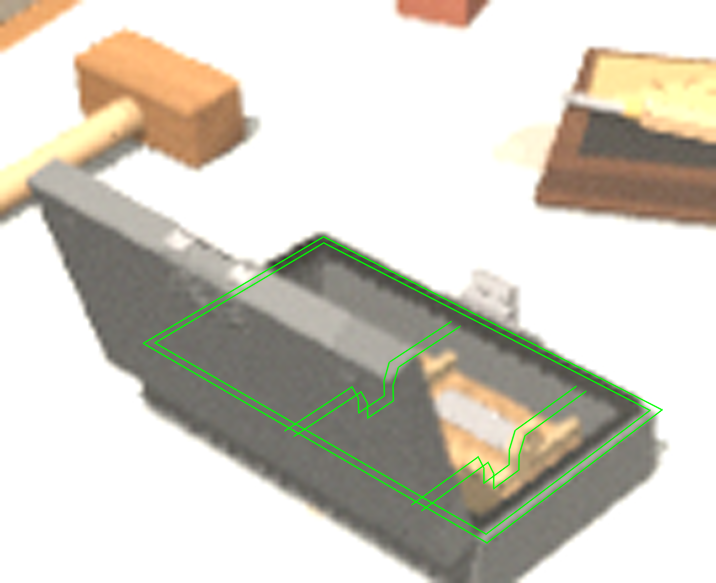

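Run:
```python
from ov import *
s=get_state();M=R.from_rotvec(s["tool_rot"]).as_matrix();p=s["position"]*1000
# knife box in tool axes: along y, x offset 16.6 center, z 0 ; knife coord of TCP -18.4
def box(x0,x1,h):
    c=[(16.6+a,x+18.4,b) for x in(x0,x1) for a,b in((-h,-h),(-h,h),(h,h),(h,-h),(-h,-h))]
    return p+np.array(c)@M.T
im=cv2.imread("pics/c_side.png");f=7;x0,y0,x1,y1=220,205,285,245;f=10
g=cv2.resize(im[y0:y1,x0:x1],None,fx=f,fy=f,interpolation=cv2.INTER_CUBIC)
for q in(box(-65,55,7),box(104.9,105,1)):
    uv=(proj(q,"side")-[x0,y0]+.5)*f
    cv2.polylines(g,[np.round(uv).astype(np.int32)],False,(0,255,0),1,cv2.LINE_AA)
cv2.imwrite("pics/f1.png",g)
```

```text
(no output)
```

View pics/f1.png

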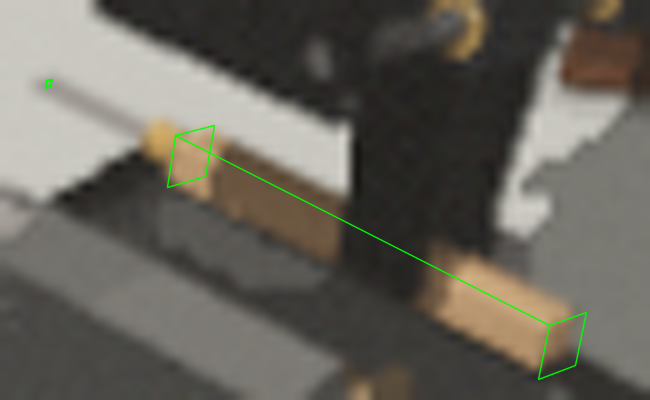

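Run:
```python
from h import *
to((470.5,118.2,57),-11.15,15)
```

```text
t 5.42 pos [469.3 120.6 119.1] F [-0.3 -0.3 -1. ] grip 14.2
turn [0.15 0.07 0.  ] shift cm (before turn) [5.95 0.16 1.8 ] (after turn) [5.95 0.16 1.81]
```

>>> jog_arm(
  targets=[
    [0,0,0,2,0.16,0.9,0.5],
    [0,0,0,2,0,0.5,0.5],
    [0,0,0,1.95,0,0.4,0.5],
    [0,0,0,0,0,0,0.5],
    [0,0,0,0,0,0,0.5],
  ],
)

```text
time: 6.05
position: [0.4711, 0.1186, 0.0576]
tool_rot: [1.558, 1.283, -1.195]
ft_force: [-0.0, -0.0, 0.1]
grip_width: 0.154
```

Run:
```python
from ov import *
to((470.5,118.2,41),-11.15,15); grab("g")
im=cv2.imread("pics/g_side.png");cv2.imwrite("pics/g2.png",cv2.resize(im[170:290,190:330],None,fx=5,fy=5,interpolation=cv2.INTER_CUBIC))
```

```text
t 6.05 pos [471.1 118.6  57.6] F [-0.  -0.   0.1] grip 13.4
turn [ 0.15  0.   -0.02] shift cm (before turn) [ 1.59 -0.05  0.48] (after turn) [ 1.59 -0.05  0.48]
```

View pics/g2.png

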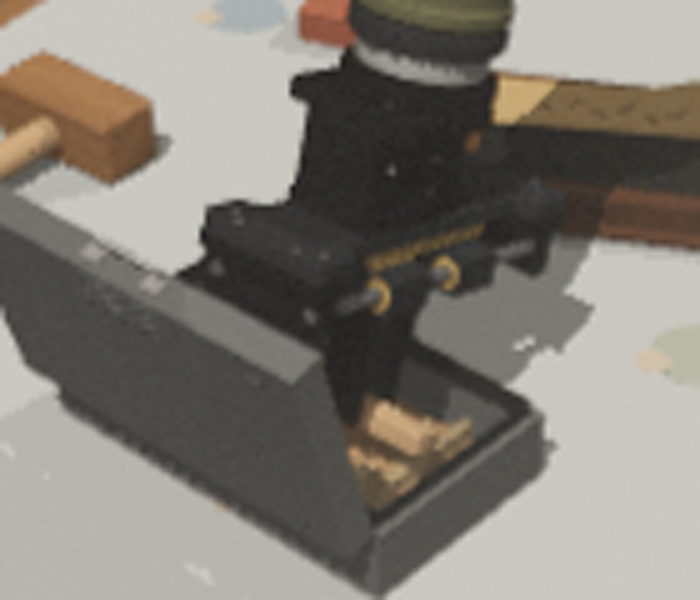

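>>> jog_arm(
  targets=[
    [0,0,0,0.8,-0.05,0.25,0.5],
    [0,0,0,0,0,0,0.5],
  ],
)

```text
time: 6.4
position: [0.4692, 0.1188, 0.048]
tool_rot: [1.556, 1.286, -1.196]
ft_force: [0.1, -0.5, -0.9]
grip_width: 0.157
```

>>> jog_arm(
  targets=[
    [0,0,0,0.4,0,0.11,0.5],
    [0,0,0,0,0,0,0.5],
  ],
)

```text
time: 6.65
position: [0.4695, 0.119, 0.0441]
tool_rot: [1.557, 1.285, -1.195]
ft_force: [-0.3, 0.4, -1.2]
grip_width: 0.159
```

Run:
```python
from ov import *
to((470.5,118.2,39),-11.15,15); grab("i")
im=cv2.imread("pics/i_side.png");cv2.imwrite("pics/i2.png",cv2.resize(im[210:290,215:315],None,fx=7,fy=7,interpolation=cv2.INTER_CUBIC))
```

```text
t 6.65 pos [469.5 119.   44.1] F [-0.3  0.4 -1.2] grip 13.8
turn [0.2  0.01 0.09] shift cm (before turn) [0.48 0.11 0.18] (after turn) [0.48 0.11 0.18]
```

View pics/i2.png

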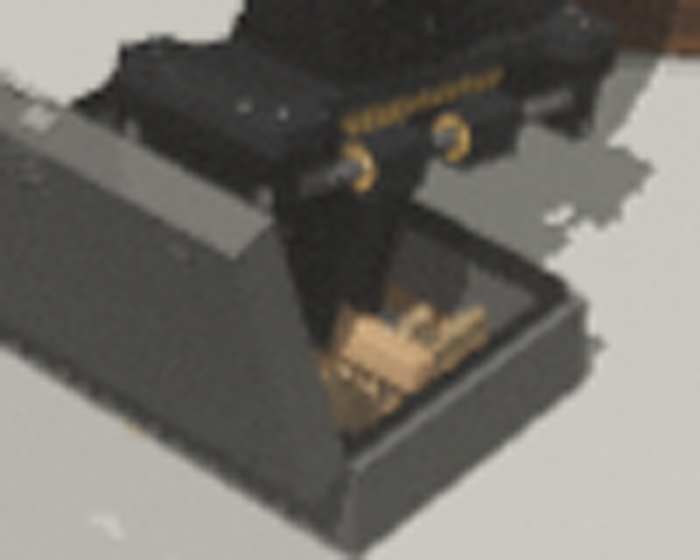

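>>> jog_arm(
  targets=[
    [0,0,0,0.3,0.1,0.1,0.5],
    [0,0,0,0,0,0,0.5],
  ],
)

```text
time: 7.0
position: [0.471, 0.1188, 0.0412]
tool_rot: [1.558, 1.285, -1.194]
ft_force: [0.6, 0.2, -1.0]
grip_width: 0.158
```

>>> jog_arm(
  targets=[
    [0,0,0,0.2,0,0.05,0.5],
    [0,0,0,0,0,0,0.5],
  ],
)

```text
time: 7.25
position: [0.4711, 0.119, 0.0393]
tool_rot: [1.558, 1.285, -1.194]
ft_force: [0.1, 2.8, -0.9]
grip_width: 0.155
```

>>> jog_arm(
  targets=[
    [0,0,0,0,0,0,2],
    [0,0,0,0,0,0,2.6],
    [0,0,0,0,0,0,3],
    [0,0,0,0,0,0,3],
  ],
)

```text
time: 7.75
position: [0.4707, 0.1184, 0.0391]
tool_rot: [1.557, 1.285, -1.195]
ft_force: [0.1, 1.0, 0.6]
grip_width: 0.338
```

Run:
```python
from ov import *
to((470.5,118.2,39),-11.15,15); grab("j")
im=cv2.imread("pics/j_side.png");cv2.imwrite("pics/j2.png",cv2.resize(im[210:290,215:315],None,fx=7,fy=7,interpolation=cv2.INTER_CUBIC))
```

```text
t 7.75 pos [470.7 118.4  39.1] F [0.1 1.  0.6] grip 29.4
turn [0.19 0.02 0.06] shift cm (before turn) [ 0.01 -0.02  0.03] (after turn) [ 0.01 -0.02  0.03]
```

View pics/j2.png

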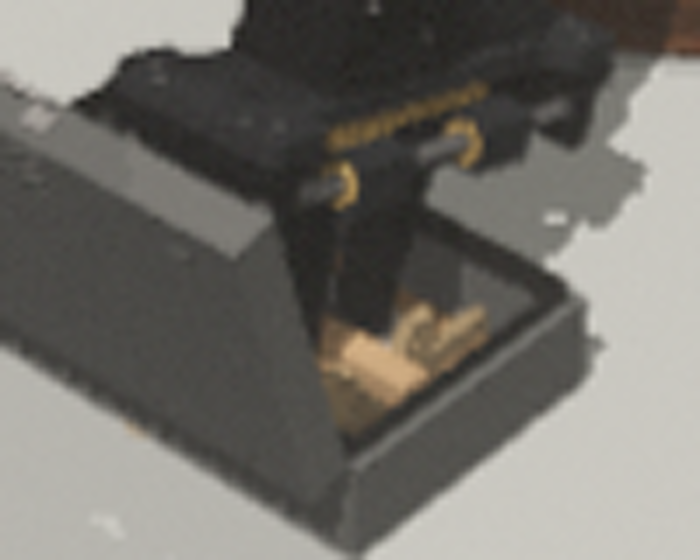

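Released, and the handle now sits lower in the notch at (385,365). I'll retreat along the tool axis, back out to -y, and look from above.

>>> jog_arm(
  targets=[
    [0,0,0,-2,0,0,3],
    [0,0,0,-5,0,0,3],
    [0,0,0,-6,0,0,3],
    [0,0,0,-6,0,0,3],
    [0,0,0,-2,-1,5,3],
    [0,0,0,0,-1,6,3],
    [0,0,0,0,-1,6,3],
    [0,0,0,0,-1,6,3],
    [0,0,0,0,0,0,3],
  ],
)

```text
time: 8.98
position: [0.3768, -0.1489, 0.1812]
tool_rot: [1.563, 1.282, -1.202]
ft_force: [0.5, 1.0, 0.3]
grip_width: 0.344
```

Run:
```python
from ov import *
to((470.5,118.2,39),-11.15,15); grab("k")
kn=[[(-85,-7,28),(-85,7,28),(35,7,28),(35,-7,28),(-85,-7,28)],[(84,-2,24),(86,-2,24),(86,2,24),(84,2,24)]]
draw("k","top",(508.7,114.6,-11.1),(172,150,262,262),5.3,"pics/k1.png",extra=kn)
draw("k","side",(508.7,114.6,-11.1),(175,175,310,285),5.3,"pics/k2.png",gain=1.2)
```

```text
t 8.97 pos [ 376.8 -148.9  181.2] F [0.5 1.  0.3] grip 30.0
turn [-0.29 -0.    0.07] shift cm (before turn) [ 20.99   3.93 -23.4 ] (after turn) [ 20.99   4.03 -23.38]
```

View pics/k1.png

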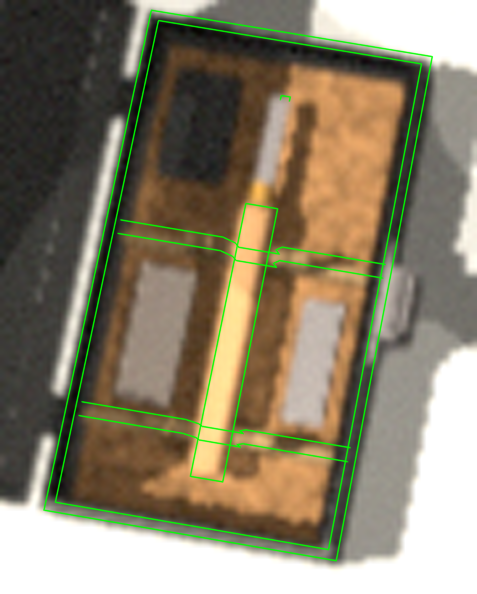

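View pics/k_top.png

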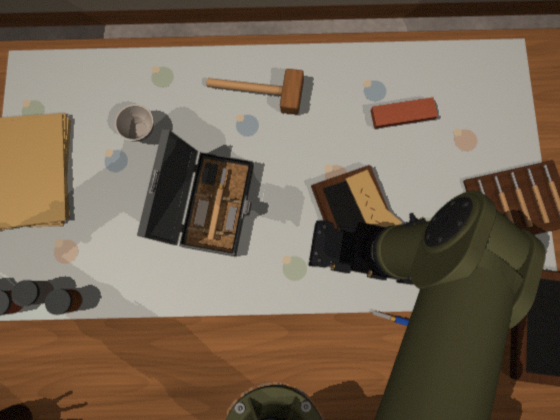

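View pics/k_side.png

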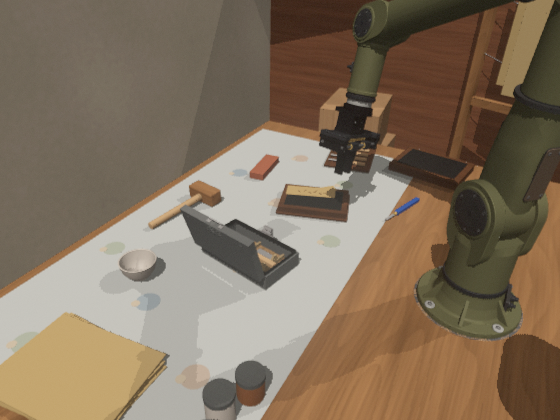

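Run:
```python
from ov import *
W=pts("k","top")*1000
ks=[-75,-50,-20,0,25]
for k in ks:
    u,v=proj(c2w([(k,0,28)],(508.7,114.6,-11.1)),"top")[0]; print(k,W[int(round(v)),int(round(u))].round(1))
print(get_state()["joint_positions"].round(2))
to((537,257,250),78.85);to((537,257,250),-101.15)
```

```text
-75 [434.  129.7  28.6]
-50 [459.  123.5  26.6]
-20 [488.7 119.1  26.7]
0 [509.7 114.8  25.2]
25 [532.4 110.   27.4]
[ 0.78 -0.09 -0.25  2.05 -0.28  1.28 -1.14]
t 9.07 pos [ 379.  -145.1  182.5] F [ 0.2 -0.3  0. ] grip 30.2
turn [-89.29 -11.84 -11.78] shift cm (before turn) [  4.51   7.83 -42.78] (after turn) [-6.75 42.5   7.72]
t 9.07 pos [ 379.  -145.1  182.5] F [ 0.2 -0.3  0. ] grip 30.2
turn [ 89.58 -11.79  11.85] shift cm (before turn) [  4.51   7.83 -42.78] (after turn) [ -6.75 -42.5   -7.72]
```

>>> jog_arm(
  targets=[
    [0,-7.5,0,0,0,0,0],
    [0,-7.5,0,0,0,0,0],
    [-10,0,0,-0.85,0,0,0],
    [-10,0,0,-0.85,0,0,0],
    [-10,0,0,-0.85,0,0,0],
    [-10,0,0,-0.85,0,0,0],
    [-10,0,0,-0.85,0,0,0],
    [-10,0,0,-0.85,0,0,0],
    [-10,0,0,-0.85,0,0,0],
    [-10,0,0,-0.85,0,0,0],
  ],
)

```text
time: 10.32
position: [0.3798, -0.1433, 0.2513]
tool_rot: [0.279, 1.552, -0.28]
ft_force: [0.8, 1.1, -0.1]
grip_width: 0.006
```

>>> jog_arm(
  targets=[
    [-10,0,0,0,0,0,0],
    [0,0,0,0,0,0,0],
  ],
)

```text
time: 10.58
position: [0.3797, -0.1436, 0.251]
tool_rot: [0.149, 1.565, -0.149]
ft_force: [-0.9, 0.7, 0.3]
grip_width: 0.007
```

Run:
```python
from ov import *
print(get_state()["joint_positions"].round(2))
to((537,257,250),78.85)
```

```text
[ 0.56 -0.2  -0.23  1.98 -0.05  1.36  0.16]
t 10.57 pos [ 379.7 -143.6  251. ] F [-0.9  0.7  0.3] grip 0.6
turn [0.29 0.06 0.01] shift cm (before turn) [ 0.1  42.31  7.9 ] (after turn) [ 0.1  42.35  7.68]
```

>>> jog_arm(
  targets=[
    [0,0,0,0,5.3,0.97,0],
    [0,0,0,0,5.3,0.97,0],
    [0,0,0,0,5.3,0.97,0],
    [0,0,0,0,5.3,0.97,0],
    [0,0,0,0,5.3,0.97,0],
    [0,0,0,0,5.3,0.97,0],
    [0,0,0,0,5.3,0.97,0],
    [0,0,0,0,5.3,0.97,0],
    [0,0,0,0,0,0,0],
  ],
)

```text
time: 11.7
position: [0.5342, 0.2624, 0.2497]
tool_rot: [0.149, 1.569, -0.143]
ft_force: [0.1, 0.1, -0.3]
grip_width: 0.009
```

Run:
```python
from ov import *
print(get_state()["joint_positions"].round(2))
to((537,257,149),78.85)
```

```text
[ 0.11  0.27 -0.72  1.56  0.18  1.38 -0.82]
t 11.7 pos [534.2 262.4 249.7] F [ 0.1  0.1 -0.3] grip 0.8
turn [ 0.5  -0.21 -0.22] shift cm (before turn) [10.07 -0.51  0.41] (after turn) [10.07 -0.47  0.38]
```

>>> jog_arm(
  targets=[
    [0,0,0,5,0,0.4,0],
    [0,0,0,5,0,0,0],
    [0,0,0,0,0,0,0],
  ],
)

```text
time: 12.08
position: [0.5367, 0.2535, 0.147]
tool_rot: [0.148, 1.573, -0.155]
ft_force: [0.0, -0.1, 0.6]
grip_width: 0.005
```

Run:
```python
from ov import *
to((537,257,149),78.85);grab("l")
im=cv2.imread("pics/l_side.png");cv2.imwrite("pics/l2.png",cv2.resize(im[110:290,120:330],None,fx=3.7,fy=3.3,interpolation=cv2.INTER_CUBIC))
im=cv2.imread("pics/l_top.png");cv2.imwrite("pics/l1.png",cv2.resize(im[90:280,70:290],None,fx=3,fy=3,interpolation=cv2.INTER_CUBIC))
```

```text
t 12.07 pos [536.7 253.5 147. ] F [ 0.  -0.1  0.6] grip 0.5
turn [ 0.1  -0.39  0.27] shift cm (before turn) [-0.2   0.34 -0.04] (after turn) [-0.2   0.35 -0.04]
```

View pics/l2.png

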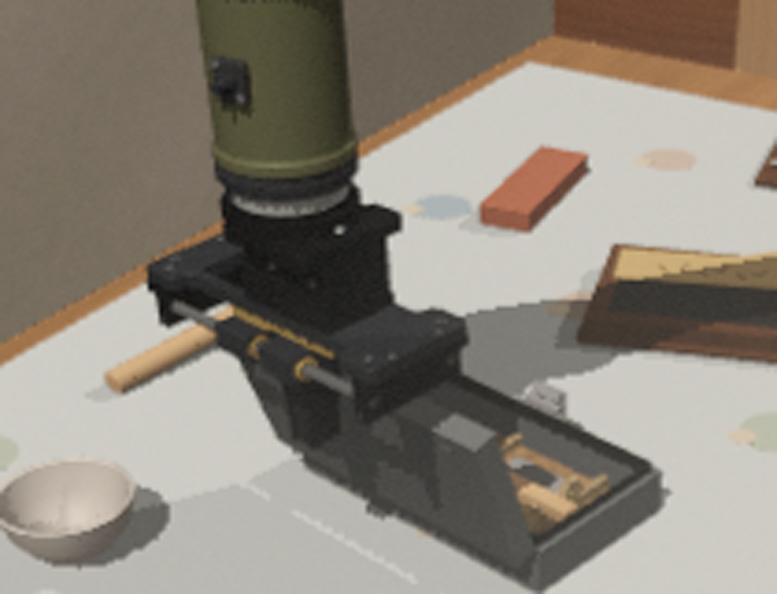

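View pics/l1.png

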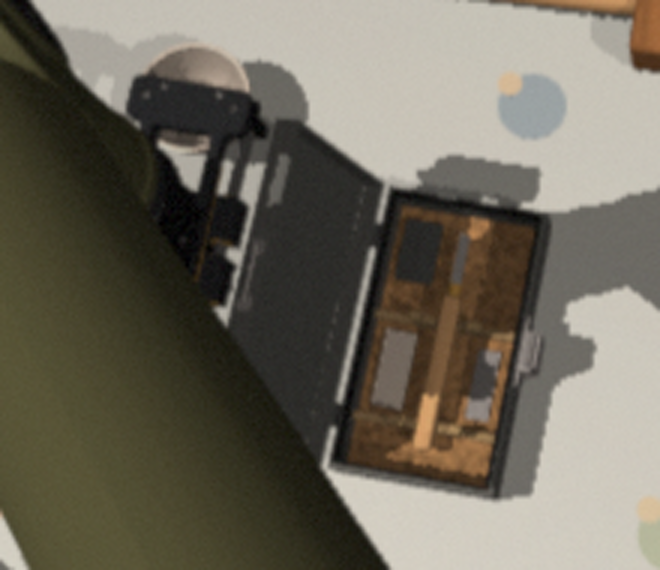

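>>> jog_arm(
  targets=[
    [0,0,0,-0.6,-1.2,0,0],
    [0,0,0,-0.6,-1.2,0,0],
    [0,0,0,-0.6,-1.2,0,0],
    [0,0,0,-0.4,-1.2,0,0],
    [0,0,0,-0.4,-1.2,0,0],
  ],
)

```text
time: 12.8
position: [0.5281, 0.1957, 0.1769]
tool_rot: [0.15, 1.565, -0.15]
ft_force: [0.0, 0.7, -0.9]
grip_width: 0.005
```

>>> jog_arm(
  targets=[
    [0,0,0,0,-1.2,0,0],
    [0,0,0,0,-1.2,0,0],
  ],
)

```text
time: 13.05
position: [0.5235, 0.1724, 0.1764]
tool_rot: [0.15, 1.566, -0.15]
ft_force: [1.1, 0.4, 0.2]
grip_width: 0.006
```

```bash
cat >> ov.py <<'E'
def tipc():
    s=get_state();p=s["position"]*1000;a=np.radians(-11.15);d=p[:2]-[509,115]
    x=d[0]*np.cos(a)+d[1]*np.sin(a);y=-d[0]*np.sin(a)+d[1]*np.cos(a)
    print("t",round(s["time"],2),"case x",x.round(1),"C y",(y-9.5).round(1),"tip z",(p[2]-19).round(1),"F",np.round(s["ft_force"],1))
E
python3 - <<'E'
from ov import *
tipc();to((537,257,149),78.85);grab("m")
im=cv2.imread("pics/m_side.png");cv2.imwrite("pics/m2.png",cv2.resize(im[110:290,120:330],None,fx=3.7,fy=3.3,interpolation=cv2.INTER_CUBIC))
E
```

```text
t 13.05 case x 3.1 C y 49.6 tip z 157.4 F [1.1 0.4 0.2]
t 13.05 pos [523.5 172.4 176.4] F [1.1 0.4 0.2] grip 0.6
turn [ 0.21 -0.   -0.  ] shift cm (before turn) [ 2.74  8.57 -0.28] (after turn) [ 2.74  8.57 -0.31]
```

View pics/m2.png

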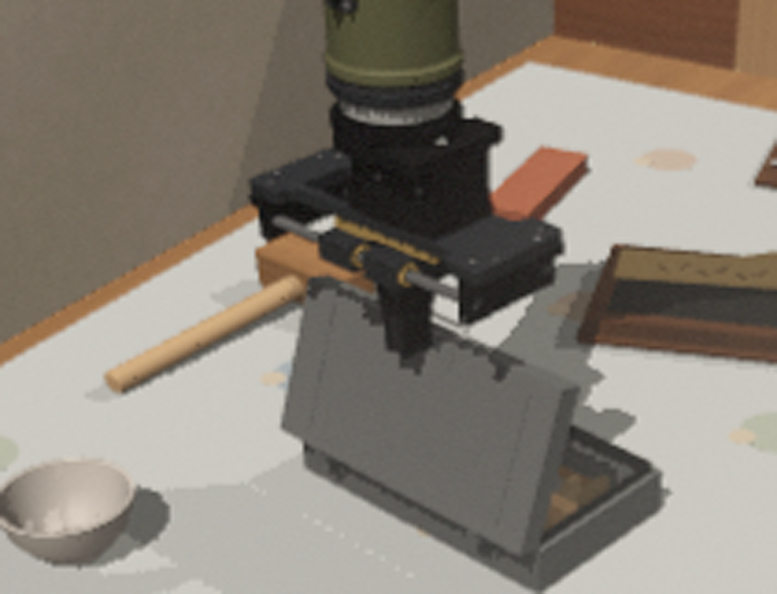

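>>> jog_arm(
  targets=[
    [0,0,0,0.4,-1.05,-0.1,0],
    [0,0,0,0.4,-1.05,-0.1,0],
    [0,0,0,0.5,-1.05,-0.1,0],
    [0,0,0,0.5,-1.05,0,0],
    [0,0,0,0.68,-0.93,0,0],
    [0,0,0,0.68,-0.93,0,0],
  ],
)

```text
time: 13.9
position: [0.5088, 0.1136, 0.1442]
tool_rot: [0.15, 1.566, -0.15]
ft_force: [0.5, 2.3, 1.0]
grip_width: 0.006
```

Run:
```python
from ov import *
tipc()
```

```text
t 13.9 case x 0.1 C y -10.9 tip z 125.2 F [0.5 2.3 1. ]
```

>>> jog_arm(
  targets=[
    [0,0,0,0.85,-0.8,0,0],
    [0,0,0,0.85,-0.8,0,0],
    [0,0,0,0.73,-0.51,0,0],
    [0,0,0,0.73,-0.51,0,0],
    [0,0,0,0.52,-0.3,0,0],
    [0,0,0,0.5,-0.3,0,0],
    [0,0,0,0,0,0,0],
  ],
)

```text
time: 14.78
position: [0.5029, 0.082, 0.1028]
tool_rot: [0.15, 1.566, -0.151]
ft_force: [0.3, 0.8, 1.9]
grip_width: 0.005
```

Run:
```python
from ov import *
tipc();grab("n")
im=cv2.imread("pics/n_side.png");cv2.imwrite("pics/n2.png",cv2.resize(im[160:290,160:320],None,fx=4.5,fy=4.5,interpolation=cv2.INTER_CUBIC))
```

```text
t 14.78 case x 0.4 C y -43.0 tip z 83.8 F [0.3 0.8 1.9]
```

View pics/n2.png

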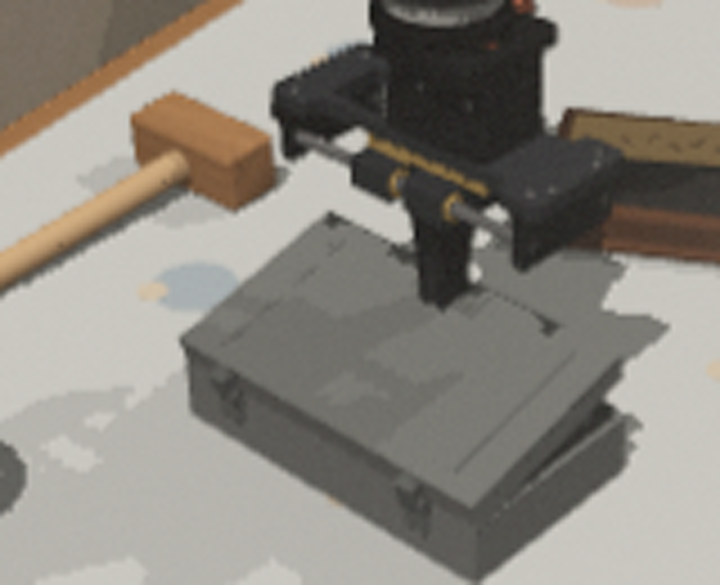

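>>> jog_arm(
  targets=[
    [0,0,0,0.3,-0.06,0,0],
    [0,0,0,0.3,-0.06,0,0],
    [0,0,0,0,0,0,0],
  ],
)

```text
time: 15.25
position: [0.503, 0.0809, 0.0969]
tool_rot: [0.15, 1.565, -0.15]
ft_force: [0.7, -1.4, 2.0]
grip_width: 0.004
```

>>> jog_arm(
  targets=[
    [0,0,0,0.1,-0.02,0,0],
    [0,0,0,0.1,-0.02,0,0],
  ],
)

```text
time: 15.5
position: [0.5029, 0.0808, 0.0951]
tool_rot: [0.15, 1.565, -0.15]
ft_force: [0.6, -0.9, 2.1]
grip_width: 0.002
```

>>> jog_arm(
  targets=[
    [0,0,0,0.1,-0.02,0,0],
    [0,0,0,0,0,0,0],
  ],
)

```text
time: 15.75
position: [0.5029, 0.0807, 0.0941]
tool_rot: [0.15, 1.565, -0.15]
ft_force: [1.1, -1.6, 1.9]
grip_width: 0.01
```

>>> jog_arm(
  targets=[
    [0,0,0,0.1,-0.02,0,0],
    [0,0,0,0,0,0,0],
  ],
)

```text
time: 16.0
position: [0.5028, 0.0805, 0.0931]
tool_rot: [0.15, 1.565, -0.15]
ft_force: [-0.0, -1.5, 2.2]
grip_width: 0.007
```

>>> jog_arm(
  targets=[
    [0,0,0,0.1,-0.02,0,0],
    [0,0,0,0,0,0,0],
  ],
)

```text
time: 16.25
position: [0.5027, 0.0803, 0.092]
tool_rot: [0.15, 1.566, -0.15]
ft_force: [0.3, -0.9, 1.6]
grip_width: 0.005
```

>>> jog_arm(
  targets=[
    [0,0,0,0.1,-0.02,0,0],
    [0,0,0,0,0,0,0],
  ],
)

```text
time: 16.5
position: [0.5027, 0.0801, 0.0911]
tool_rot: [0.15, 1.566, -0.15]
ft_force: [-0.5, -0.3, 1.4]
grip_width: 0.007
```

>>> jog_arm(
  targets=[
    [0,0,0,0.1,-0.02,0,0],
    [0,0,0,0,0,0,0],
  ],
)

```text
time: 16.75
position: [0.5026, 0.0799, 0.09]
tool_rot: [0.15, 1.566, -0.15]
ft_force: [-0.0, -1.0, 2.6]
grip_width: 0.003
```

>>> jog_arm(
  targets=[
    [0,0,0,0.1,-0.01,0,0],
    [0,0,0,0,0,0,0],
  ],
)

```text
time: 17.0
position: [0.5025, 0.0798, 0.089]
tool_rot: [0.15, 1.566, -0.15]
ft_force: [-0.0, 0.2, 1.9]
grip_width: 0.002
```

>>> jog_arm(
  targets=[
    [0,0,0,0.1,-0.01,0,0],
    [0,0,0,0,0,0,0],
  ],
)

```text
time: 17.25
position: [0.5026, 0.0797, 0.0883]
tool_rot: [0.15, 1.566, -0.15]
ft_force: [-0.1, -0.4, 3.1]
grip_width: 0.005
```

Force is starting to rise (tip z about 69 mm). I'll go on in single small steps.

>>> jog_arm(
  targets=[
    [0,0,0,0.1,-0.01,0,0],
    [0,0,0,0,0,0,0],
  ],
)

```text
time: 17.5
position: [0.5026, 0.0795, 0.0875]
tool_rot: [0.15, 1.566, -0.15]
ft_force: [-1.7, -1.0, 5.7]
grip_width: 0.005
```

>>> jog_arm(
  targets=[
    [0,0,0,0.1,-0.01,0,0],
    [0,0,0,0,0,0,0],
  ],
)

```text
time: 17.75
position: [0.5026, 0.0794, 0.0867]
tool_rot: [0.149, 1.566, -0.151]
ft_force: [-3.3, -1.7, 7.7]
grip_width: 0.002
```

>>> jog_arm(
  targets=[
    [0,0,0,0.1,-0.01,0,0],
    [0,0,0,0,0,0,0],
  ],
)

```text
time: 18.0
position: [0.5026, 0.0791, 0.0859]
tool_rot: [0.149, 1.566, -0.151]
ft_force: [-2.4, -2.5, 9.5]
grip_width: 0.004
```

>>> jog_arm(
  targets=[
    [0,0,0,0.08,0,0,0],
    [0,0,0,0,0,0,0],
  ],
)

```text
time: 18.25
position: [0.5024, 0.0789, 0.0846]
tool_rot: [0.149, 1.566, -0.151]
ft_force: [-0.9, -2.6, 4.2]
grip_width: 0.007
```

>>> jog_arm(
  targets=[
    [0,0,0,0,0,0,0],
    [0,0,0,0,0,0,0],
  ],
)

```text
time: 18.5
position: [0.5025, 0.0794, 0.0841]
tool_rot: [0.15, 1.566, -0.15]
ft_force: [-0.1, -1.2, 3.3]
grip_width: 0.001
```

>>> jog_arm(
  targets=[
    [0,0,0,-0.2,0,0,0],
    [0,0,0,-0.3,0,0,0],
    [0,0,0,-0.5,0,0,0],
    [0,0,0,-0.5,0,0,0],
    [0,0,0,0,0,0,0],
  ],
)

```text
time: 19.12
position: [0.503, 0.0795, 0.0999]
tool_rot: [0.15, 1.564, -0.15]
ft_force: [0.0, 0.3, -0.3]
grip_width: 0.004
```

Run:
```python
from ov import *
tipc();grab("o")
im=cv2.imread("pics/o_side.png");cv2.imwrite("pics/o2.png",cv2.resize(im[160:290,160:320],None,fx=4.5,fy=4.5,interpolation=cv2.INTER_CUBIC))
```

```text
t 19.12 case x 1.0 C y -45.5 tip z 80.9 F [ 0.   0.3 -0.3]
```

View pics/o2.png

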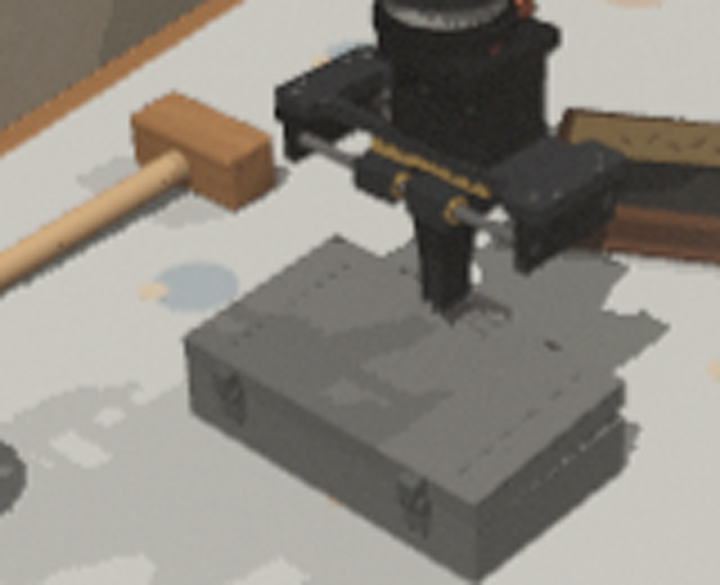

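The lid is staying down with zero tool force and the fingertip clear, and the hook is visible at (490,310). I'll back straight up and check again.

>>> jog_arm(
  targets=[
    [0,0,0,-4,0,0,0],
    [0,0,0,-5,0,0,0],
    [0,0,0,-5,0,0,0],
    [0,0,0,0,-5,-3,0],
    [0,0,0,0,-5,-3,0],
    [0,0,0,0,-5,-3,0],
    [0,0,0,0,-5,-2,0],
    [0,0,0,0,-5,0,0],
    [0,0,0,0,0,0,0],
    [0,0,0,0,0,0,0],
  ],
)

```text
time: 20.48
position: [0.3472, -0.1445, 0.2392]
tool_rot: [0.15, 1.566, -0.149]
ft_force: [-0.1, 0.4, 0.3]
grip_width: 0.01
```

Run:
```python
from ov import *
tipc();grab("p")
W=pts("p","top")*1000
for x,y in((0,-45),(-80,-45),(80,-45),(0,0),(0,50),(-80,50),(80,50)):
    u,v=proj(c2w([(x,y,60)],(508.7,114.6,-11.1)),"top")[0]; print(x,y,W[int(round(v)),int(round(u))].round(1))
```

```text
t 20.48 case x -108.6 C y -295.4 tip z 220.2 F [-0.1  0.4  0.3]
0 -45 [498.4  69.2  66.6]
-80 -45 [420.6  85.2  61.8]
80 -45 [577.8  53.6  63.7]
0 0 [509.8 114.   59.9]
0 50 [518.7 165.8  55.3]
-80 50 [440.7 179.4  57.8]
80 50 [598.  148.4  57.9]
```

View pics/p_side.png

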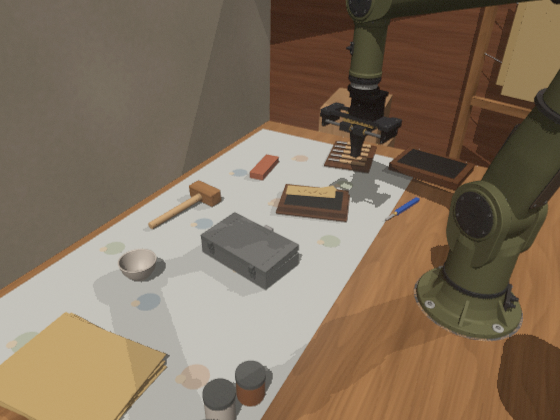

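View pics/p_top.png

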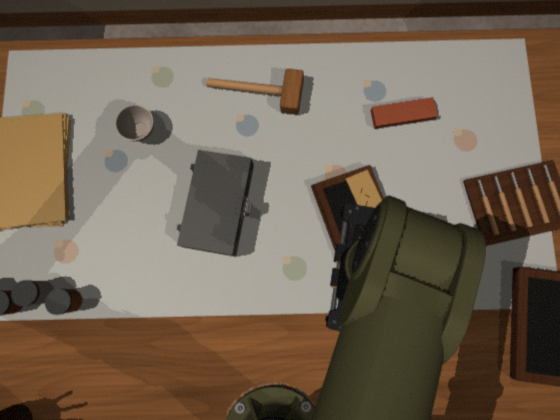

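The lid has stayed shut for 2 s with the robot away. It slopes at about 0.07 rad, within the latched range, and the mallet, bowl, whetstone, board and other tools are where they were.

```bash
python3 -c "
from bench import *
print(close_job())"
```

```text
the job is handed in; nothing more can be done
None
```

The carving knife is in the case with the lid latched, and I handed the job in at about 20.5 s. I laid it in both notches with the blade towards the roomier +x end, then swung the lid over from behind. I pressed the middle of its free edge in small steps (about 1 mm) until the catch clicked.

**Knife:** seen from above, it matched the expected place to about 2 mm. The top of the handle read 25–29 mm above the bench, against 28 mm expected for lying on the notch floors. I could not check it again once the lid was shut.

**Catch:** the downward force read up to 9.5 N, then dropped to about 3–4 N as it clicked. The first reading after the click was 4.2 N, slightly above the 4 N given, and it settled to 3.3 N. With the arm clear for about 2 s the lid stayed shut, sloping about 0.07 rad (latched range 0.03–0.10).

**Rest of the bench:** in the last pictures the whetstone, mallet and bowl had not moved, and the robot was touching nothing.

**Disagreement:** the two cameras differed by about 3–4 mm on where the case stood. I settled this by comparing the gripped knife with the case in the same picture.

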